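Post the coin case through the drop box's spring flap

TASK

Post the black coin case that lies on the tray of the grey drop box: press the spring-loaded steel flap open with one finger on its raised ridge, and while that finger keeps it open push the case with the other finger over the tray's edge, so that it falls into the box. Only push the case, never lift it or shove it onto a flap that is not held open. Finish with the case inside and the flap sprung shut again, and leave the hand stamp and everything else on the counter where they are.

Things in the scene. Friction and masses are not known exactly. Their poses are not given: they have to be found in the camera images.
- drop_box: Grey steel drop box fixed on the counter; flat top 190 mm up. Origin at counter level below the tray's edge; x is the pushing direction (tray to opening), y to its left, z up. In this frame, mm: outside x -150..105, y -98..135; tray x -144..0, y -22..129, no rims; opening x 0..98, y -92..78; solid top at x 0..98, y 78..129. Hollow inside, floor at z 6
- tray_edge (a point): Point on the tray's edge at tray level: drop box frame (0, 35, 190) mm. The case is pushed over this edge in the box's +x. Right of the tray the opening continues towards the robot as a slot (box frame x -132..0, y -92..-22 mm); one L-shaped flap covers opening and slot
- coin_case: Loose black plastic coin case, a flat box 44 (x) x 60 (y) x 30 (z) mm with a small steel clasp, about 150 g, lying on the tray just before the edge. Origin at its centre (15 mm above the tray); its x axis starts within about 0.2 rad of the drop box's x axis
- flap (a joint): Polished steel flap, flush with the box top at 0 rad (shut), grows as it is pressed down, stop at 0.9. Hinge line along the box's x at y = -92, z = 190 mm (right edge): the left side swings down. A spring shuts it (0.2 to 0.4 N m): a finger on the ridge feels 5 to 8 N up and up to 12 N to the left. With the finger end 3 to 8 mm above tray level it is open 0.6 to 0.75 rad, enough for the case
- ridge_top (a point): Middle of the top face of the flap's straight raised ridge, 40 mm above the tray when shut. Ridge: 30 mm wide (box frame y -60..-30 mm), along x -125..92 mm, so also beside the tray: a finger can press it beside the case and slide along it. Pressed, it swings 10 mm left: a finger centred 0 to 8 mm left of this point's shut position stays on it
- stamp: Hand stamp, 26 x 40 x 56 mm high, standing loose on the drop box's solid left part; origin at centre of underside. Leave it
- pen_pot: White pot of pens, 76 mm wide, 140 mm high, on the counter right of the drop box; origin at centre of underside. Leave it
- tape_roll: Roll of clear tape lying flat, 90 mm across, 24 mm high, left of the drop box; origin at centre of underside. Leave it
- pump_bottle: White bottle, 60 mm across, 150 mm high, origin at centre of underside. Leave it
- green_tin: Round green tin, 84 mm across, 85 mm high, origin at centre of underside. Leave it
- gift_carton: Red gift carton, 90 x 130 x 45 mm, origin at centre of underside. Leave it
- marker: Red marker pen lying on the counter, 120 x 15 x 15 mm, origin at centre of underside. Leave it

How it is judged:
On the way, in this order (a step that is already met when the one before it is completed fails the run):
1. a finger holds the flap open while the case is still on the tray (value of joint flap above 0.4 rad and contact force between the fingers and flap above 0.3 N and x of coin_case in the frame of drop_box below -0.005 m and z of coin_case in the frame of drop_box above 0.195 m), for 0.1 s.
2. the case goes over the tray's edge while a finger holds the flap open (value of joint flap above 0.35 rad and contact force between the fingers and flap above 0.2 N and x of coin_case in the frame of drop_box above 0 m), for 0.04 s.
At the end, for the whole second after the job is handed in: The coin case lies at rest inside the drop box (its centre less than 75 mm above the counter, within the walls), the flap is shut again (under 0.05 rad), and the stamp and the other things stand within 25 mm of where they were, upright (z of coin_case in the frame of drop_box between 0.01 and 0.075 m and x of coin_case in the frame of drop_box between -0.145 and 0.1 m and y of coin_case in the frame of drop_box between -0.093 and 0.13 m and value of joint flap below 0.05 rad and linear speed of coin_case below 0.02 m/s and distance of each of stamp, pen_pot, tape_roll, pump_bottle, green_tin, gift_carton, marker from where it was at the start of the episode below 0.025 m and angle between each of stamp, pen_pot, tape_roll, pump_bottle, green_tin, gift_carton, marker's own z axis and vertical below 0.2 rad); the robot touches nothing.
It fails at once if the case is lifted (more than 20 mm above the tray) (z of coin_case in the frame of drop_box above 0.225 m).
It fails at once if the case is pushed onto the flap while it is not held open (x of coin_case in the frame of drop_box above 0.003 m and z of coin_case in the frame of drop_box above 0.18 m and value of joint flap below 0.3 rad).
It fails at once if the case falls off the box (x of coin_case in the frame of drop_box below -0.15 m or x of coin_case in the frame of drop_box above 0.105 m or y of coin_case in the frame of drop_box above 0.135 m or y of coin_case in the frame of drop_box below -0.098 m).
It fails at once if something else is knocked about (distance of any of stamp, pen_pot, tape_roll, pump_bottle, green_tin, gift_carton, marker from where it was at the start of the episode above 0.03 m).
It also fails if it takes over 35 s, if anything falls off the work surface, if the arm or the gripper's body presses on something with over 40 N, if the wrist force passes 120 N, or if a joint passes its speed limit or range.

ROBOT

A 7-joint arm with a two-finger parallel gripper is mounted at the origin on the work surface. World frame = base frame: x ahead of the robot, y to its left, z up, the work surface at z = 0. Lengths are in m, angles in rad, forces in N, time in s.
With the tool pointing down it reaches from about 0.425 to 0.925 m from the base axis. Payload 6.8 kg.
Tool frame: the origin (TCP) lies at the very end of the fingers, on their centre line; the grasp point (between the pads) lies grasp_offset behind it (grasp_offset is the distance from the TCP to the grasp point, in m); z points along the fingers, y is the direction in which the jaws open and shut (so a half turn about z gives the same grasp; the last joint's range is limited). The gripper opens to 85 mm and grips with 20 to 120 N. Pads are 22 mm wide; open, the fingers measure 114 mm over their backs; the gripper's body (76 mm by 85 mm) begins 54 mm behind the grasp point. The pads swing forward as they close: fully open they stand 13 mm farther back than shut.
Start: joints at [0.996, 0.477, 0.022, 1.555, -0.011, 1.109, -0.083], TCP at [0.304, -0.603, 0.231] pointing down, gripper open.
Joint ranges: [-2.96, 2.96], [-0.34, 2.1], [-1.41, 1.46], [0.24, 2.44], [-1.37, 4.51], [0.17, 1.92], [-2.96, 2.96]. Speed limits (rad/s): [2.39, 2.39, 3.14, 3.14, 3.14, 3.14, 3.14].

INTERFACE

Orientations are given as a unit quaternion [w, x, y, z].
In Python, from station import * gives the robot as it stands.
- The arm moves only by the shell command python3 -m handwheel 'ROWS' [FORCE]. ROWS is JSON, one flat list of numbers, 7 for each row, row after row: the shift along the world's x, y, z in cm, then the turn, a rotation vector about the world's x, y, z in degrees, then the opening, from 0 (shut) to 1 (fully open). In form: [tx, ty, tz, ax, ay, az, fingers, tx, ty, tz, ax, ay, az, fingers, ...]. A call has 1 to 8 rows; each row is the pose to reach, as a shift and turn from the pose measured when the call began; what a row does not reach only later rows make up. A row lasts 1/12 s, in which the tool goes at most 41.7 mm and 7.16 degrees, less where a joint would pass 70% of its speed; a pose out of reach is approached as far as the arm can. A call with a gripper value outside its range is refused whole. The fingers move at their own pace and stop on an object; FORCE is the grip in N (left out, the last holds). Time passes only in rows, so rows that repeat a pose let the fingers close. It gives the time, the measured TCP pose, the force and the opening at its end, in the units of the state.
- get_obs(): the state, without advancing time (a new reading comes with each control period).
- read_camera(name): name is "side" or "top"; returns the picture (480x640x3 uint8, red, green, blue); there is no depth.
- camera_info(name): a dict with "fx", "fy", "cx", "cy" (pixels), "k1" (the pictures are not rectified: a ray, as slopes to the right and down, at radius r is drawn at 1 + k1 r^2 times it, then the intrinsics apply), "R" (3x3) and "t" (3): a world point X has camera coordinates R X + t. Camera axes: x right, y down, z forward; pixel columns grow to the right and rows downward; lengths in m; the calibration is good to about 2 mm. A picture is of the moment at which its call begins. camera_info takes no time and is no camera call.
- hand_in(): hands the job in, once; it reports no verdict.
The state is a dict: "t": time; "q": joint angles; "joint_vel": joint speeds; "joint_torque": joint torques, N m; "eef_pos": TCP position; "tool_rot": TCP orientation; "contact_force": force on the tool from outside, world axes, zero at the start; "torque": the same for the moment, N m; "gripper_width": opening from 0.0 (shut) to 1.0 (fully open).
Only numpy, scipy, OpenCV 4.12 (cv2) and the standard library are available. Lean on these libraries where they do the work, as an engineer would, in place of code of your own. Each camera call takes 0.05 s, during which the arm holds its last target. There are 200 camera calls.

## Working session

There is one attempt and no reset: what is moved stays moved. The work goes in short steps, Python scripts to look and compute and a shell command to move; the robot and the scene stay as the last step left them, time stands still between calls to the robot, and variables do not carry over. Pictures are saved under pics/ and viewed, on a budget of 10 in all, crops included, one or two more only if the job needs it, and the job is handed in when it is done.

```bash
mkdir -p pics; ls; python3 - <<'E'
from station import *
import cv2
for n in("side","top"):
    cv2.imwrite(f"pics/{n}0.png",read_camera(n)[:,:,::-1]); print(n,camera_info(n))
o=get_obs(); print(o)
E
```

```text
pics
side {'fx': 502.8606103710647, 'fy': 502.8606103710647, 'cx': 323.3503857574174, 'cy': 242.55742279243518, 'k1': -0.12209959452423029, 'R': array([[-0.93234284, -0.36145851, -0.00919633],
       [-0.24116281,  0.64060114, -0.72902036],
       [ 0.26940179, -0.6774791 , -0.68443024]]), 't': array([0.55670477, 0.25980008, 1.02656408])}
top {'fx': 540.2722209144295, 'fy': 540.2722209144295, 'cx': 317.2187546154935, 'cy': 248.71961083654188, 'k1': -0.1603128031186582, 'R': array([[ 0.01209988, -0.99991579, -0.00469064],
       [-0.9801931 , -0.0109336 , -0.1977421 ],
       [ 0.19767416,  0.00699039, -0.98024286]]), 't': array([-0.03477976,  0.63016313,  1.36104029])}
{'t': 0.1, 'q': array([ 0.99592173,  0.477709  ,  0.02237952,  1.5563249 , -0.01152082,
        1.10932578, -0.08307456]), 'joint_vel': array([ 0.00170063, -0.00215276,  0.00061095, -0.0027453 ,  0.00105689,
        0.00018743,  0.00114662]), 'joint_torque': array([ 4.59991992e-03, -5.97768581e+01,  1.61397178e+00, -2.81956762e+01,
        1.28489966e-02,  5.04431926e-03, -3.96337759e-05]), 'eef_pos': array([ 0.30349373, -0.60233245,  0.23044101]), 'tool_rot': array([-7.81458422e-04,  9.72887826e-01,  2.31276041e-01, -2.45882509e-04]), 'contact_force': array([-0.25283367,  0.8234013 , -0.09490125]), 'torque': array([-0.01294015,  0.00542472, -0.00746981]), 'gripper_width': 1.000792452229471}
```

View pics/top0.png

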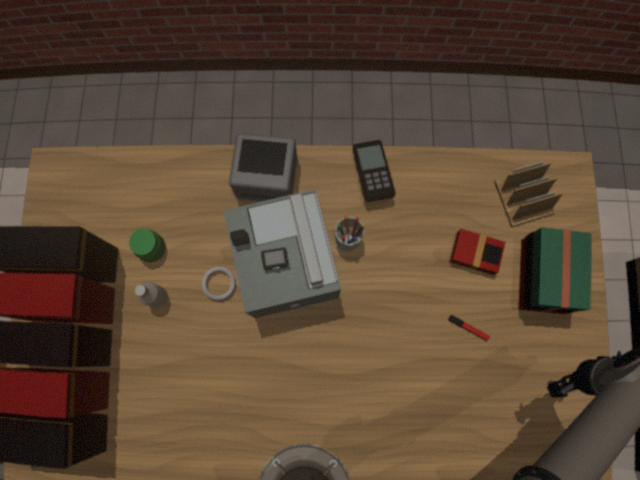

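View pics/side0.png

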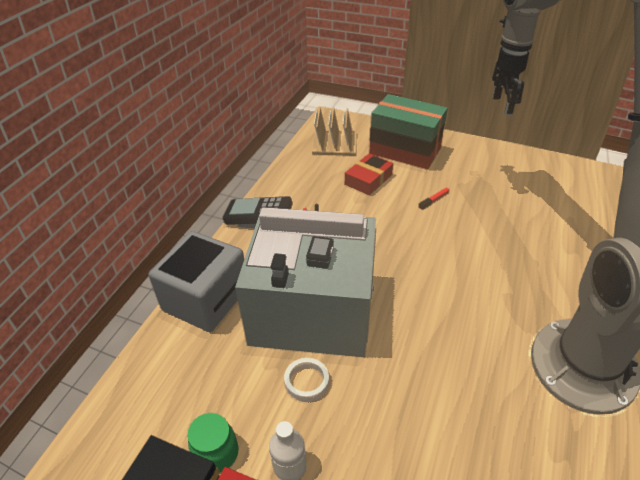

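The top picture shows the box around (283,250) with the case at (274,260), the stamp at (240,238), the ridge from (300,197) to (316,285) and the pen pot at (349,233). The side picture shows the same box at (310,280), with the arm far off. Next I'll zoom in.

```bash
python3 - <<'E'
import cv2
a=cv2.imread("pics/top0.png")[180:324,212:372]; cv2.imwrite("pics/topc.png",cv2.resize(a,None,fx=4,fy=4,interpolation=cv2.INTER_CUBIC)*1)
a=cv2.imread("pics/side0.png")[195:355,230:390]; cv2.imwrite("pics/sidec.png",cv2.resize(a,None,fx=3.75,fy=3.75,interpolation=cv2.INTER_CUBIC))
E
```

```text
(no output)
```

View pics/topc.png

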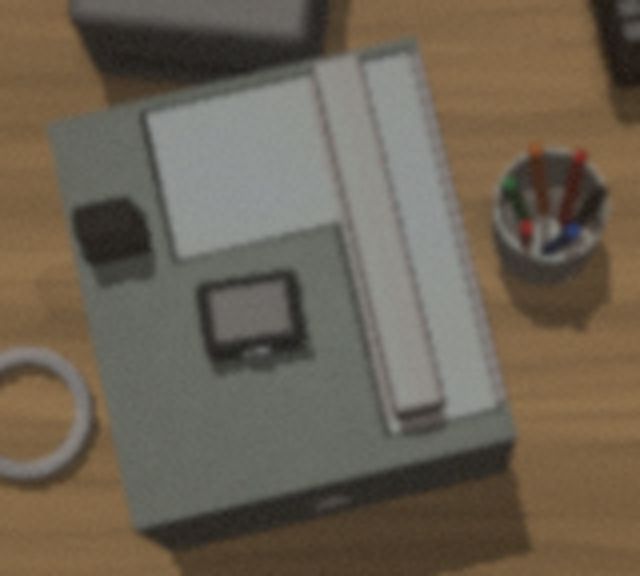

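View pics/sidec.png

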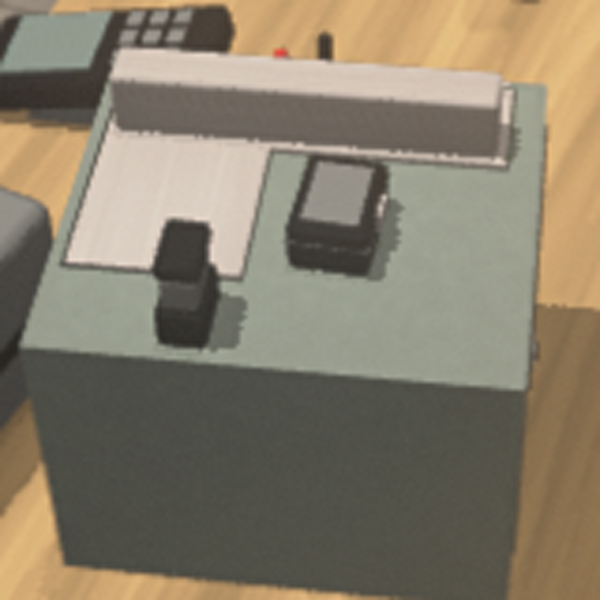

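The crops show the box's corners, the slot, the ridge and the case's top face well enough to fit poses from both cameras.

```bash
cat > h.py <<'E'
from station import *
import numpy as np
from scipy.optimize import least_squares
def proj(n,X):
    c=camera_info(n); p=np.atleast_2d(X)@np.array(c["R"]).T+c["t"]; s=p[:,:2]/p[:,2:]
    s=s*(1+c["k1"]*(s**2).sum(1,keepdims=True)); return s*[c["fx"],c["fy"]]+[c["cx"],c["cy"]]
def T(p,P,z0=0.):
    c,s=np.cos(p[2]),np.sin(p[2]); P=np.asarray(P,float)/1000
    return np.c_[P[:,:2]@np.array([[c,s],[-s,c]])+p[:2],P[:,2]+z0]
top=lambda a:np.array(a)/4+[212,180]
side=lambda a:np.array(a)/3.75+[230,195]
def fit(tp,sp,x0,z0):
    A=[r[:3] for r in tp];B=[r[:3] for r in sp];a=top([r[3:] for r in tp]);b=side([r[3:] for r in sp])
    f=lambda p:np.r_[proj("top",T(p,A,z0))-a,proj("side",T(p,B,z0))-b].ravel()
    r=least_squares(f,x0,loss="soft_l1"); return r.x,f(r.x).reshape(-1,2).round(1)
E
python3 - <<'E'
from h import *
Z=190
tp=[(105,135,Z,48,127),(105,-98,Z,416,40),(-150,-98,Z,513,440),(-150,135,Z,140,528),(98,78,Z,143,112),(0,78,Z,178,260),(0,-22,Z,340,224),(-132,-22,Z,390,434),(-125,-30,230,397,412),(-125,-60,230,442,403)]
sp=[(105,135,Z,25,348),(-150,135,Z,527,390),(-150,-98,Z,545,87),(0,78,Z,243,279),(98,78,Z,65,264),(0,-22,Z,272,152),(-125,-30,230,500,107),(92,-30,230,112,85)]
b,r=fit(tp,sp,[.65,.1,.23],0); print(b,r.tolist())
tp=[(22,30,15,198,287),(22,-30,15,293,270)]
sp=[(22,-30,15,310,157),(-22,-30,15,387,163),(-22,30,15,375,237),(22,30,15,290,222),(22,30,-15,288,258),(-22,30,-15,370,273)]
c,r=fit(tp,sp,[*b[:2],b[2]],.205); print(c,r.tolist())
R=np.array([[np.cos(b[2]),np.sin(b[2])],[-np.sin(b[2]),np.cos(b[2])]])
print("case in box mm",R@(c[:2]-b[:2])*1000,c[2]-b[2])
for q in [(-90,-3),(-75,-3),(10,-3)]: print(q,R.T@np.array(q)/1000+b[:2])
E
```

```text
[0.62744015 0.04499062 0.25187968] [[-0.5, -0.4], [0.1, -0.7], [1.4, -0.2], [-1.4, 1.1], [-1.0, 0.6], [-1.2, 1.8], [-1.3, 1.1], [-0.9, 1.6], [-0.3, 1.1], [1.1, 0.3], [-1.3, -1.4], [-0.1, -1.2], [0.5, -1.8], [0.1, -0.2], [-1.5, -0.2], [-0.1, -0.7], [-0.0, -1.5], [-1.5, -2.9]]
[0.57358593 0.06994037 0.19125392] [[-0.8, 0.3], [0.7, 0.0], [-0.1, -2.7], [1.0, -1.8], [-0.9, -0.6], [-0.8, 0.7], [0.2, 2.0], [0.4, 0.7]]
case in box mm [-45.93678644  37.5842834 ] -0.06062576607226908
(-90, -3) [0.54102772 0.01965506]
(-75, -3) [0.5555544  0.02339343]
(10, -3) [0.63787228 0.04457753]
```

The fit puts the box at (0.627, 0.045) with yaw 14.4°, and the case at box (-46, 38) mm. I'll travel to a hover over box (-90, -2) with the jaws along the box's y.

```bash
python3 -m handwheel '[0,0,4,0,0,0,0.75, 24,62,9,0,0,-12.3,0.75, 24,62,9,0,0,-12.3,0.75, 24,62,9,0,0,-12.3,0.75, 24,62,9,0,0,-12.3,0.75, 24,62,9,0,0,-12.3,0.75, 24,62,9,0,0,-12.3,0.75, 24,62,9,0,0,-12.3,0.75]'
```

```text
t: 0.77
eef_pos: [0.4086, -0.3289, 0.2922]
tool_rot: [-0.001, 0.992, 0.126, -0.0]
contact_force: [1.5, 0.6, 0.0]
gripper_width: 0.749
```

```bash
python3 -m handwheel '[13.2,35,1.8,0,0,0,0.75, 13.2,35,1.8,0,0,0,0.75, 13.2,35,1.8,0,0,0,0.75, 13.2,35,1.8,0,0,0,0.75, 13.2,35,1.8,0,0,0,0.75, 13.2,35,1.8,0,0,0,0.75, 13.2,35,1.8,0,0,0,0.75, 13.2,35,1.8,0,0,0,0.75]'
python3 -m handwheel '[0,0,0,0,0,0,0.75,0,0,0,0,0,0,0.75,0,0,0,0,0,0,0.75]'
```

```text
t: 1.43
eef_pos: [0.5254, -0.0174, 0.3081]
tool_rot: [-0.001, 0.992, 0.126, -0.001]
contact_force: [0.6, -0.8, -0.7]
gripper_width: 0.75
t: 1.68
eef_pos: [0.525, -0.018, 0.3076]
tool_rot: [-0.001, 0.992, 0.126, -0.001]
contact_force: [0.7, -1.0, -0.7]
gripper_width: 0.746
```

```bash
python3 -m handwheel '[1.6,3.8,0,0,0,0,0.75, 1.6,3.8,0,0,0,0,0.75, 1.6,3.8,-3,0,0,0,0.75, 1.6,3.8,-5.5,0,0,0,0.75, 1.6,3.8,-5.5,0,0,0,0.75, 1.6,3.8,-5.5,0,0,0,0.75]'
python3 - <<'E'
from station import *
import cv2,numpy as np
a=read_camera("top")[180:324,212:372,::-1]; b=read_camera("side")[155:315,230:390,::-1]
A=cv2.resize(a,(440,396),interpolation=2);B=cv2.resize(b,(396,396),interpolation=2)
cv2.imwrite("pics/p5.png",cv2.resize(np.hstack([A,B]),None,fx=.95,fy=.95))
o=get_obs();print(o["eef_pos"],o["tool_rot"],o["contact_force"],o["t"])
E
```

```text
t: 2.18
eef_pos: [0.5399, 0.018, 0.2518]
tool_rot: [-0.0, 0.992, 0.124, -0.003]
contact_force: [0.2, -0.8, 0.4]
gripper_width: 0.753
[0.54173671 0.01897552 0.2540502 ] [-4.28491620e-04  9.92178779e-01  1.24823881e-01 -2.91647201e-04] [-0.48277298 -0.3814426   0.57489957] 2.2833
```

View pics/p5.png

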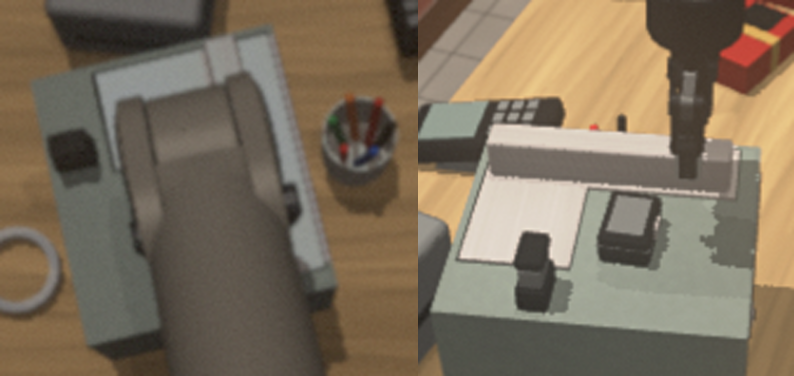

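The side view shows the left finger behind the case and clear of it, with its tip at full-image pixel (344,231). The top view is hidden by the arm. I'll check the finger's geometry against its projection.

```bash
python3 - <<'E'
from h import *
b=np.array([.62744,.04499,.25188]);o=get_obs();p=o["eef_pos"]
c,s=np.cos(b[2]),np.sin(b[2]);R=np.array([[c,s],[-s,c]]);tb=R@(p[:2]-b[:2])*1000;print(tb,p[2])
for dy in(39,46):
  for z in(250,254,258,262):
    print(dy,z,proj("side",T(b,[(tb[0],tb[1]+dy,z)])).round(1))
E
```

```text
[-89.48243194  -3.83420203] 0.25405019557805275
39 250 [[343.2 235. ]]
39 254 [[343.2 233.5]]
39 258 [[343.3 231.9]]
39 262 [[343.3 230.3]]
46 250 [[342.8 237.5]]
46 254 [[342.9 235.9]]
46 258 [[342.9 234.4]]
46 262 [[343.  232.8]]
```

The geometry agrees, with the tip a few mm above the reported TCP. Now I'll press down, with a check of the contact force.

```bash
python3 -m handwheel '[0,0.2,-1,0,0,0,0.75, 0,0.2,-2,0,0,0,0.75, 0,0.2,-2.4,0,0,0,0.75, 0,0.2,-2.4,0,0,0,0.75]'
python3 -m handwheel '[0,0,-0.4,0,0,0,0.75, 0,0,-0.4,0,0,0,0.75]'
python3 -m handwheel '[0,0,-0.4,0,0,0,0.75, 0,0,-0.4,0,0,0,0.75]'
python3 -m handwheel '[0,0,-0.4,0,0,0,0.75, 0,0,-0.4,0,0,0,0.75]'
```

```text
t: 2.62
eef_pos: [0.5408, 0.0208, 0.2287]
tool_rot: [-0.0, 0.992, 0.125, -0.001]
contact_force: [-0.1, 0.5, -0.3]
gripper_width: 0.75
t: 2.78
eef_pos: [0.5407, 0.0208, 0.2242]
tool_rot: [-0.0, 0.992, 0.125, -0.002]
contact_force: [-0.3, 0.1, 0.3]
gripper_width: 0.754
t: 2.95
eef_pos: [0.5409, 0.0212, 0.22]
tool_rot: [-0.001, 0.992, 0.125, -0.001]
contact_force: [1.1, -0.3, 2.3]
gripper_width: 0.748
t: 3.12
eef_pos: [0.5412, 0.0217, 0.2158]
tool_rot: [-0.001, 0.992, 0.126, -0.001]
contact_force: [0.6, 1.3, 2.8]
gripper_width: 0.749
```

Contact began near TCP z 0.222, so the finger ends sit about 8 mm above the TCP. That makes the pressing target TCP z ≈ 0.188.

```bash
python3 -m handwheel '[0,0,-0.5,0,0,0,0.75, 0,0,-1,0,0,0,0.75, 0,0,-1.4,0,0,0,0.75, 0,0,-1.4,0,0,0,0.75]'
python3 -m handwheel '[0,0,-0.4,0,0,0,0.75, 0,0,-0.9,0,0,0,0.75, 0,0,-1.2,0,0,0,0.75, 0,0,-1.2,0,0,0,0.75]'
python3 - <<'E'
from station import *
import cv2,numpy as np
a=read_camera("top")[180:324,212:372,::-1]; b=read_camera("side")[175:335,230:390,::-1]
A=cv2.resize(a,(440,396),interpolation=2);B=cv2.resize(b,(396,396),interpolation=2)
cv2.imwrite("pics/p6.png",cv2.resize(np.hstack([A,B]),None,fx=.95,fy=.95))
o=get_obs();print(o["eef_pos"],o["tool_rot"],o["contact_force"],o["t"])
E
```

```text
t: 3.45
eef_pos: [0.5412, 0.0239, 0.2017]
tool_rot: [-0.002, 0.992, 0.126, -0.001]
contact_force: [-0.2, 4.8, 6.0]
gripper_width: 0.749
t: 3.78
eef_pos: [0.5408, 0.0264, 0.1895]
tool_rot: [-0.003, 0.992, 0.128, -0.001]
contact_force: [-2.5, 6.1, 5.7]
gripper_width: 0.751
[0.54088875 0.02635391 0.18991838] [-3.16160403e-03  9.91845534e-01  1.27403856e-01 -8.35704721e-04] [-2.2341556   6.00515271  4.9366106 ] 3.8833
```

View pics/p6.png

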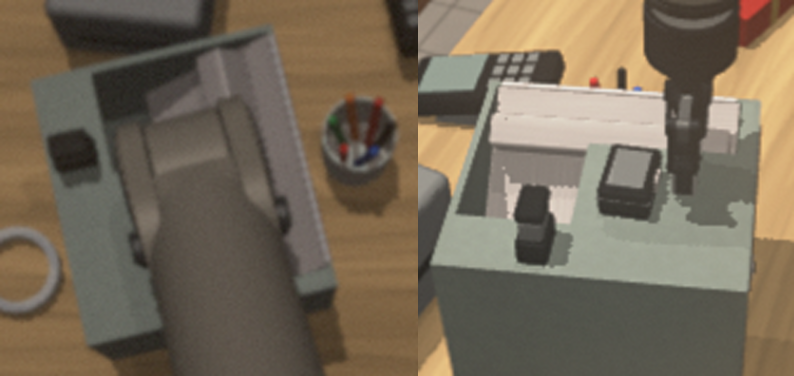

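The flap is well open, and the case is untouched at combined-picture pixel (632,180), ahead of the finger at (684,190). The spring force has moved the TCP about 5 mm left, so I'll correct that, lower slightly and start pushing.

```bash
python3 -m handwheel '[0.1,-0.6,-0.3,0,0,0,0.75, 0.1,-0.6,-0.4,0,0,0,0.75, 0.7,-0.45,-0.4,0,0,0,0.75, 1.4,-0.3,-0.4,0,0,0,0.75, 2.1,-0.1,-0.4,0,0,0,0.75]'
python3 - <<'E'
from h import *
import cv2
b=np.array([.62744,.04499,.25188]);o=get_obs();p=o["eef_pos"]
c,s=np.cos(b[2]),np.sin(b[2]);R=np.array([[c,s],[-s,c]]);print(R@(p[:2]-b[:2])*1000)
i=read_camera("side")[175:335,230:390,::-1]
cv2.imwrite("pics/p7.png",cv2.resize(i,(520,520),interpolation=2))
E
```

```text
t: 4.3
eef_pos: [0.5603, 0.0275, 0.1858]
tool_rot: [-0.004, 0.992, 0.128, -0.002]
contact_force: [-6.2, 4.4, 6.6]
gripper_width: 0.751
[-69.39167954  -0.23742833]
```

View pics/p7.png

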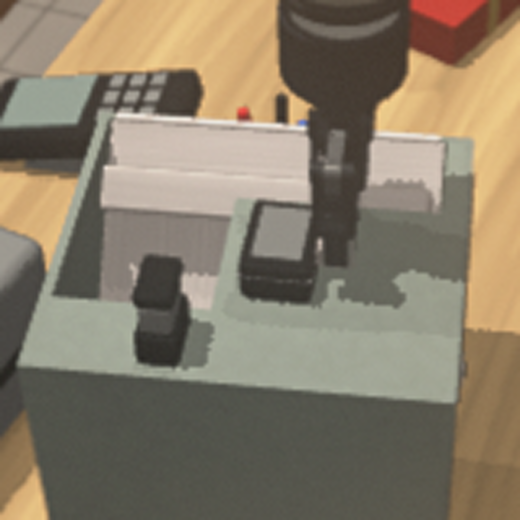

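The flap is still open and the finger is just behind the case, whose top is at (278,232) with the fingertip at (338,262). I'll keep pushing along box +x.

```bash
python3 -m handwheel '[0.8,-0.05,0,0,0,0,0.75, 1.5,0.15,0,0,0,0,0.75, 2.2,0.3,0,0,0,0,0.75, 2.9,0.5,0,0,0,0,0.75, 3.6,0.65,0,0,0,0,0.75, 3.6,0.65,0,0,0,0,0.75]'
python3 - <<'E'
from h import *
import cv2
b=np.array([.62744,.04499,.25188]);o=get_obs();p=o["eef_pos"]
c,s=np.cos(b[2]),np.sin(b[2]);R=np.array([[c,s],[-s,c]]);print(R@(p[:2]-b[:2])*1000)
i=read_camera("side")[175:335,230:390,::-1]
cv2.imwrite("pics/p8.png",cv2.resize(i,(520,520),interpolation=2))
E
```

```text
t: 4.85
eef_pos: [0.5979, 0.0371, 0.186]
tool_rot: [-0.006, 0.992, 0.129, -0.002]
contact_force: [-2.0, 5.7, 6.0]
gripper_width: 0.75
[-30.53155761  -0.24828172]
```

View pics/p8.png

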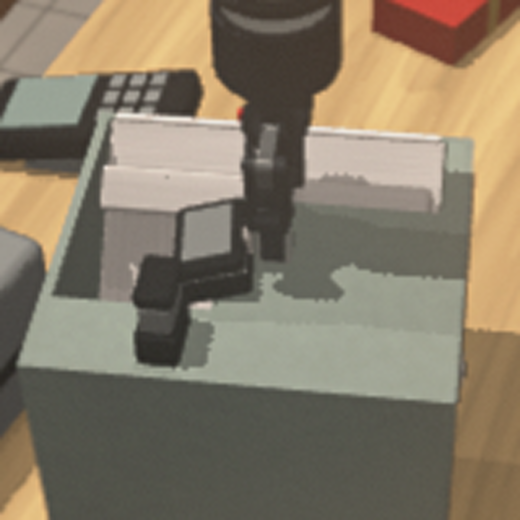

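The case now overhangs the edge: its top is at (207,230), turned slightly, and the finger at (273,250) is still behind it. I'll push it the rest of the way over.

```bash
python3 -m handwheel '[0.8,-0.05,0,0,0,0,0.75, 1.5,0.15,0,0,0,0,0.75, 2.2,0.3,0,0,0,0,0.75, 2.9,0.5,0,0,0,0,0.75, 3.4,0.6,0,0,0,0,0.75, 3.4,0.6,0,0,0,0,0.75, 3.4,0.6,0,0,0,0,0.75]'
python3 - <<'E'
from h import *
import cv2
b=np.array([.62744,.04499,.25188]);o=get_obs();p=o["eef_pos"]
c,s=np.cos(b[2]),np.sin(b[2]);R=np.array([[c,s],[-s,c]]);print(R@(p[:2]-b[:2])*1000)
i=read_camera("side")[175:335,230:390,::-1]
cv2.imwrite("pics/p9.png",cv2.resize(i,(520,520),interpolation=2))
E
```

```text
t: 5.48
eef_pos: [0.6321, 0.0458, 0.1866]
tool_rot: [-0.007, 0.991, 0.13, -0.001]
contact_force: [-1.8, 5.6, 4.9]
gripper_width: 0.746
[ 4.75423706 -0.33873551]
```

View pics/p9.png

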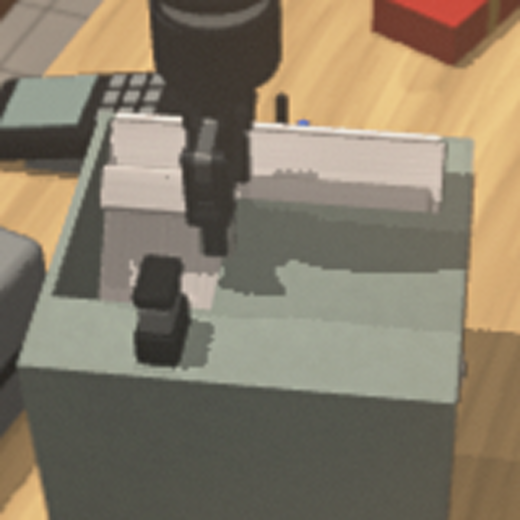

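The case has dropped out of sight into the box. I'll lift straight up so the flap closes, then back off.

```bash
python3 -m handwheel '[0,-0.2,1,0,0,0,0.75, 0,-0.2,2,0,0,0,0.75, 0,-0.2,3,0,0,0,0.75, 0,-0.2,4.5,0,0,0,0.75, 0,-0.2,8,0,0,0,0.75, 0,-0.2,11,0,0,0,0.75, -4,-4,11,0,0,0,0.75, -8,-8,11,0,0,0,0.75]'
python3 -m handwheel '[-6,-12,2,0,0,0,0.75, -6,-16,2,0,0,0,0.75, -6,-20,2,0,0,0,0.75,-6,-20,2,0,0,0,0.75,-6,-20,2,0,0,0,0.75,-6,-20,2,0,0,0,0.75,-6,-20,2,0,0,0,0.75,-6,-20,2,0,0,0,0.75]'
python3 - <<'E'
from h import *
import cv2
for n in("side","top"): cv2.imwrite(f"pics/{n}10.png",read_camera(n)[:,:,::-1])
a=cv2.imread("pics/top10.png")[180:324,212:372];b=cv2.imread("pics/side10.png")[195:355,230:390]
cv2.imwrite("pics/p10.png",np.hstack([cv2.resize(a,(440,396)),cv2.resize(b,(356,396))]))
d=cv2.absdiff(cv2.imread("pics/side0.png"),cv2.imread("pics/side10.png")).max(2)>40
l=cv2.connectedComponentsWithStats(d.astype(np.uint8));print([s.tolist() for s in l[2][1:] if s[4]>15])
print(get_obs()["eef_pos"],get_obs()["contact_force"])
E
```

```text
t: 6.2
eef_pos: [0.5734, -0.0133, 0.299]
tool_rot: [-0.007, 0.991, 0.132, 0.001]
contact_force: [0.2, -1.0, -0.4]
gripper_width: 0.748
t: 6.87
eef_pos: [0.513, -0.2136, 0.3192]
tool_rot: [-0.007, 0.991, 0.131, 0.001]
contact_force: [-0.5, 0.4, 0.6]
gripper_width: 0.749
[[379, 0, 31, 49, 875], [504, 0, 11, 5, 42], [527, 0, 7, 8, 33], [500, 16, 7, 11, 27], [492, 40, 40, 74, 1447], [628, 42, 12, 83, 411], [381, 49, 41, 72, 1604], [631, 126, 9, 14, 87], [617, 153, 19, 59, 168], [418, 165, 203, 138, 7413], [306, 237, 31, 33, 587], [613, 238, 27, 21, 228], [634, 259, 6, 8, 26], [601, 262, 26, 9, 88], [622, 267, 18, 48, 247], [638, 270, 2, 12, 16], [623, 385, 17, 17, 158]]
[ 0.51363863 -0.21187649  0.31906421] [0.3267538  0.13534505 0.31589818]
```

View pics/p10.png

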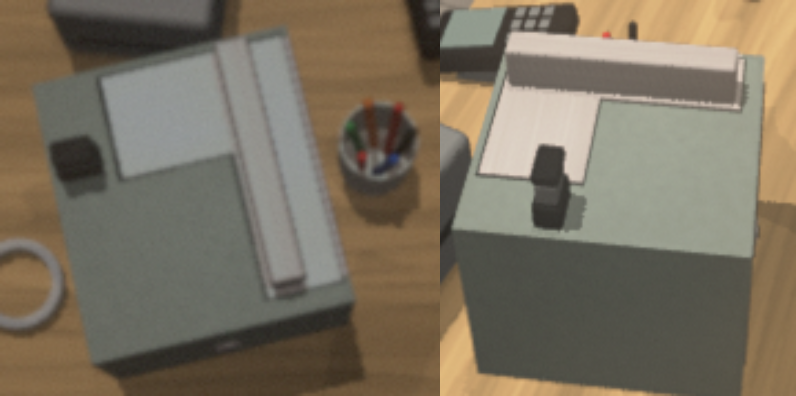

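The flap is flush, the tray is empty, and the stamp at (550,187) and the pot are unmoved. Apart from the arm and its shadow, only the case's old spot changed in the side picture.

```bash
python3 -m handwheel '[0,0,0,0,0,0,0.75,0,0,0,0,0,0,0.75,0,0,0,0,0,0,0.75,0,0,0,0,0,0,0.75]'; python3 -c "
from station import *
print(hand_in())"
```

```text
t: 7.3
eef_pos: [0.5138, -0.2113, 0.3191]
tool_rot: [-0.007, 0.991, 0.133, 0.001]
contact_force: [0.7, -1.0, 0.2]
gripper_width: 0.748
the job is handed in; nothing more can be done
None
```

The coin case is in the drop box and the flap has sprung shut. I handed the job in at about 7.3 s, and no verdict was reported.

- **How it went:** One finger pressed the flap's ridge beside the case and felt about 5–6 N up and 6 N left. While it held the flap open and slid along the ridge, the other finger pushed the case about 50 mm over the tray's edge. Then I lifted straight up and backed the arm off.
- **Last checks:** The final pictures show an empty tray, the flap flush, and the stamp and pen pot where they were. In the side view, the only other changes are the arm, its shadow and the case's old spot. The arm is clear, with contact force near zero.
- **Not confirmed:** The cameras cannot see inside the shut box, so I inferred that the case lies on the floor. It vanished through the opening and the flap closed fully.
- **Small disagreements:**
    - The box fit had 1–3 pixel residuals.
    - The fingertips sat about 8 mm above the reported TCP.
    - The spring pushed the tool about 5 mm left, which I corrected before pushing.

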